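# Lay out a hose-coupling kit on the kitting board

### The arm

A 6-joint arm with a two-finger parallel gripper is mounted at the origin on the work surface. World frame = base frame: x ahead of the robot, y to its left, z up, the work surface at z = 0. Lengths are in mm, angles in rad, forces in N, time in s.
With the tool pointing down it reaches from about 325 to 900 mm from the base axis. Payload 3.5 kg.
Tool frame: the origin (TCP) lies at the very end of the fingers, on their centre line; the grasp point (between the pads) lies 19 mm behind it; z points along the fingers, y is the line along which they close (so a half turn about z gives the same grasp; the last joint's range is limited). The gripper opens to 85 mm and grips with 20 to 120 N. Pads are 22 mm wide; open, the fingers measure 114 mm over their backs; the gripper's body (76 mm by 85 mm) begins 54 mm behind the grasp point. The pads swing forward as they close: fully open they stand 13 mm farther back than shut.
Start: joints at [1.035, 0.276, -0.026, 1.268, 0, 1.467], TCP at [262.14, 567.366, 231.313] pointing down, gripper open.
Joint ranges: [-3.12, 3.12], [-0.85, 1.88], [-1.08, 1.24], [-1.95, 2.15], [-1.57, 1.53], [-3.14, 3.14]. Speed limits (rad/s): [2.57, 2.57, 3.14, 3.14, 3.14, 3.14].

### API

Orientations are given as a 3x3 rotation matrix whose columns are the frame's x, y, z axes.
In Python, from bench import observe, viewer, order, look_for, silhouettes gives the robot as it stands.
- The arm moves only by the shell command python3 -m handwheel 'ROWS' [OPENING] [FORCE]. ROWS is a JSON object of lists of equal length, an entry for each row: "dp": the shift along the tool's x, y, z in m, a list of three; "yaw": the turn about the tool's z in rad. A call has exactly 10 rows; each row is the pose to reach, as a shift and turn from the pose commanded when the call began, along the tool's axes at that moment; what a row does not reach only later rows make up. A row lasts 1/10 s, in which the tool goes at most 50 mm and 8.59 degrees, less where a joint would pass 70% of its speed; a pose out of reach is approached as far as the arm can. A call with a gripper value outside its range is refused whole. OPENING is the finger opening in m, from 0 to 0.0854, set as the call begins (- or left out, the last holds). The fingers move at their own pace and stop on an object; FORCE is the grip in N (left out, the last holds). Time passes only in rows, so rows that repeat a pose let the fingers close, or fill a call up. It gives the time, the measured TCP pose, the force, the opening and the grip force at its end, in the units of the state.
- observe(): the state, without advancing time (a new reading comes with each control period).
- viewer.read_camera(name): name is "side" or "top" or "wrist"; returns a dict with "color" (400x640x3 uint8, red, green, blue), "fx", "fy", "cx", "cy" (pixels), "eye" and "rotation" of the camera in the world. Camera axes: x right, y up, looking along -z (the intrinsics and any distortion apply to the point x, -y, -z); pixel columns grow to the right and rows downward; lengths in mm; the calibration is good to about 2 mm. A picture is of the moment at which its call begins. There is no depth.
- order.job_done(): hands the job in; it is judged then, once.
Trained networks look in a picture, given as the dict that the camera call returned (one of the last four; its "shot" number tells which), for a name from the list of things; names that differ only in an ending like _2 or _b are one class to them, and where a whole thing is asked for, a point or a joint stands for the part that bears it (a point fixed in the world has none). Each returns a list of dicts, best first, with "score" (0 to 1); they miss things now and then, are a little off and sometimes report something else, mostly with a low value. They report only what shows in the picture. A call takes as long as a camera call. They do not tell look-alikes from the thing itself.
- look_for(picture, label): "xy" ([column, row] in pixels, amid what is visible of it).
- silhouettes(picture, label): "mask" (400x640 bool, what is visible of it) and "xy" ([column, row] in pixels, amid what is visible of it).
The state is a dict: "time": time; "joint_positions": joint angles; "dq": joint speeds; "effort": joint torques, N m; "ee_pos": TCP position; "ee_rot": TCP orientation; "contact_force": force on the tool from outside, world axes, zero at the start; "moment": the same for the moment, N m; "width": finger opening in mm; "gripper_force": force on a finger pad.
Only numpy, scipy, OpenCV 4.12 (cv2) and the standard library are available. Lean on these libraries where they do the work, as an engineer would, in place of code of your own. Each camera call takes 0.05 s, during which the arm holds its last target. There are 200 camera calls.

### The job

Lay out the coupling kit from the cardboard pad on the three circles of the white kitting board: the flat lock ring centred in the middle circle, with the coupler standing centred on the ring and the black dust cap centred on top of the coupler; the large hex nut centred in the circle between that stack and the steel stop bar; and the clear-capped nipple centred in the circle on the other side of the stack. Everything stands upright as it does on the pad, and the small nut, the short plug, the grease tin and the elbow stay where they are.

Things in the scene. Friction and masses are not known exactly. Their poses are not given: they have to be found in the camera images.
- ring_mid (a point): Lock ring: flat plain steel ring, outer diameter 54 mm, hole 26 mm, 10 mm thick, lying flat. Origin of this point: on its axis, half-way up; z is its axis, up as it stands.
- coupler_mid (a point): Coupler: round steel sleeve with ribbed side and open mouth on top (28 mm wide, brass inside), outer diameter 43 mm, 42 mm tall, standing. Origin of this point: on its axis, half-way up; z is its axis, up as it stands.
- cap_mid (a point): Dust cap: closed black plastic cap, ribbed, flat top and flat underside, diameter 44 mm, 26 mm tall. Origin of this point: on its axis, half-way up; z is its axis, up as it stands.
- nut_mid (a point): Large hex nut: steel, 36 mm across flats (41.5 mm across corners), 22 mm tall, lying flat, hole upward. The point's x axis is square to one pair of flats (the others are 60 degrees apart). Origin of this point: on its axis, half-way up; z is its axis, up as it stands.
- nipple_mid (a point): Capped nipple: steel fitting standing on its hex foot (30 mm across flats, 12 mm tall), threaded round shank of 25 mm diameter above it (from 12 to 36 mm), and on top a clear plastic cap disc of 30 mm diameter (36 to 42 mm); 42 mm tall in all. Origin of this point: on its axis, half-way up; z is its axis, up as it stands.
- board: Kitting board: fixed white plastic board, 320 x 120 mm, 8 mm thick, lying on the table. Origin: centre of its underside (table height); x runs along its length towards the end that carries the stop bar, z is up. Three black-outlined circles of 68 mm diameter lie on its centre line at x = -95, 0 and +95 mm, y = 0, on its upper face (z = 8 mm). Steel stop bar across the +x end, from x = 148 to 160 mm, top at z = 22 mm.
- small_nut_mid (a point): Small hex nut, not part of the kit: steel, 22 mm across flats, 14 mm tall. Origin of this point: on its axis, half-way up; z is its axis, up as it stands.
- plug_mid (a point): Short plug, not part of the kit: steel, hex foot 28 mm across flats and 9 mm tall, bare threaded stub of 19 mm diameter on it, no clear cap, 21 mm tall in all. Origin of this point: on its axis, half-way up; z is its axis, up as it stands.
- tin_mid (a point): Grease tin, not part of the kit: round aluminium tin with a paper label on its lid, diameter 52 mm, 28 mm tall. Origin of this point: on its axis, half-way up; z is its axis, up as it stands.
- elbow_mid (a point): Elbow fitting, not part of the kit: brass, L-shaped, lying flat, within about 47 x 47 mm, 26 mm tall. Origin of this point: near its middle, half-way up.
Mind the look-alikes: they are no part of the job. What is meant by the part that bears cap_mid is not purple, and is the larger of those in its own colour.

How it is judged:
By the outcome, as a careful person would: the job done as asked, in the order asked, and still so for the second after the job is handed in, with the robot touching nothing.
It also fails if it takes over 125 s, if anything falls off the work surface, if the arm or the gripper's body presses on something with over 40 N, if the wrist force passes 120 N, or if a joint passes its speed limit or range.

## Working session

There is one attempt and no reset: what is moved stays moved. The work goes in short steps, Python scripts to look and compute and a shell command to move; the robot and the scene stay as the last step left them, time stands still between calls to the robot, and variables do not carry over. Pictures are saved under pics/ and viewed, at most 14 in all, crops included, and the job is handed in when it is done.

```bash
mkdir -p pics; ls; cat > h.py <<'E'
import numpy as np, cv2, sys
from bench import observe, viewer, order, look_for, silhouettes
def ray(p,uv):
    d=np.array([(uv[0]-p['cx'])/p['fx'],-(uv[1]-p['cy'])/p['fy'],-1.0])
    return np.array(p['eye']),np.array(p['rotation'])@d
def atz(p,uv,z):
    e,d=ray(p,uv); return e+d*(z-e[2])/d[2]
def proj(p,X):
    c=np.array(p['rotation']).T@(np.array(X)-np.array(p['eye']))
    return np.array([p['cx']+p['fx']*c[0]/-c[2],p['cy']-p['fy']*c[1]/-c[2]])
def save(p,n,crop=None,s=1):
    im=p['color'][:,:,::-1]
    if crop: im=im[crop[1]:crop[3],crop[0]:crop[2]]
    cv2.imwrite('pics/'+n,cv2.resize(im,None,fx=s,fy=s,interpolation=cv2.INTER_CUBIC))
E
python3 - <<'E'
from h import *
for n in ('top','side'):
    p=viewer.read_camera(n); save(p,n+'0.png',None,1.25)
    print(n,{k:(np.round(v,3).tolist() if k!='color' else 0) for k,v in p.items()})
    for l,z in [('ring_mid',5),('coupler_mid',21),('cap_mid',13),('nut_mid',11),('nipple_mid',21),('board',8),('small_nut_mid',7),('plug_mid',10),('tin_mid',14),('elbow_mid',13)]:
        for r in look_for(p,l)[:4]: print(l,round(r['score'],2),np.round(r['xy']),atz(p,r['xy'],z).round())
print({k:np.round(v,3).tolist() for k,v in observe().items()})
E
```

```text
pics
top {'color': 0, 'fx': 510.12, 'fy': 510.12, 'cx': 320.485, 'cy': 200.729, 'eye': [458.435, 58.653, 1272.113], 'rotation': [[-0.022, 0.998, -0.063], [-1.0, -0.021, 0.019], [0.018, 0.063, 0.998]], 'shot': 1}
ring_mid 0.57 [241. 196.] [555. 233.   5.]
ring_mid 0.42 [281. 164.] [632. 132.   5.]
ring_mid 0.31 [244. 164.] [635. 224.   5.]
coupler_mid 0.78 [243. 165.] [630. 224.  21.]
coupler_mid 0.3 [246. 191.] [565. 217.  21.]
cap_mid 0.83 [207. 198.] [549. 314.  13.]
cap_mid 0.66 [152. 167.] [629. 448.  13.]
nut_mid 0.5 [275. 228.] [474. 147.  11.]
nipple_mid 0.59 [206. 234.] [462. 315.  21.]
board 0.88 [421. 195.] [ 547. -216.    8.]
small_nut_mid 0.51 [276. 201.] [539. 145.   7.]
plug_mid 0.44 [241. 232.] [466. 232.  10.]
tin_mid 0.72 [281. 166.] [626. 130.  14.]
elbow_mid 0.75 [212. 164.] [635. 301.  13.]
side {'color': 0, 'fx': 511.637, 'fy': 511.637, 'cx': 319.24, 'cy': 206.237, 'eye': [-93.59, -551.82, 873.92], 'rotation': [[0.672, 0.501, -0.545], [-0.74, 0.453, -0.497], [-0.002, 0.738, 0.675]], 'shot': 2}
ring_mid 0.57 [265. 195.] [545. 219.   5.]
ring_mid 0.41 [261. 223.] [
[... 155 characters left out ...]
63 [263. 221.] [473. 148.  11.]
nipple_mid 0.65 [218. 189.] [470. 312.  21.]
board 0.72 [408. 286.] [ 546. -225.    8.]
plug_mid 0.67 [240. 205.] [473. 234.  10.]
tin_mid 0.77 [314. 191.] [637. 130.  14.]
tin_mid 0.56 [409. 282.] [ 551. -223.   14.]
elbow_mid 0.73 [268. 163.] [637. 305.  13.]
{'time': 1.1, 'joint_positions': [1.035, 0.276, -0.026, 1.268, 0.0, 1.467], 'dq': [0.001, -0.0, 0.001, 0.0, -0.001, 0.001], 'effort': [0.001, -44.55, 29.557, 0.001, -0.0, 0.0], 'ee_pos': [262.139, 567.356, 231.298], 'ee_rot': [[-0.908, 0.419, -0.0], [0.419, 0.908, -0.0], [0.0, -0.0, -1.0]], 'contact_force': [0.011, -0.946, 0.792], 'moment': [-0.007, 0.033, -0.021], 'gripper_force': 0.0, 'width': 84.962}
```

View pics/top0.png

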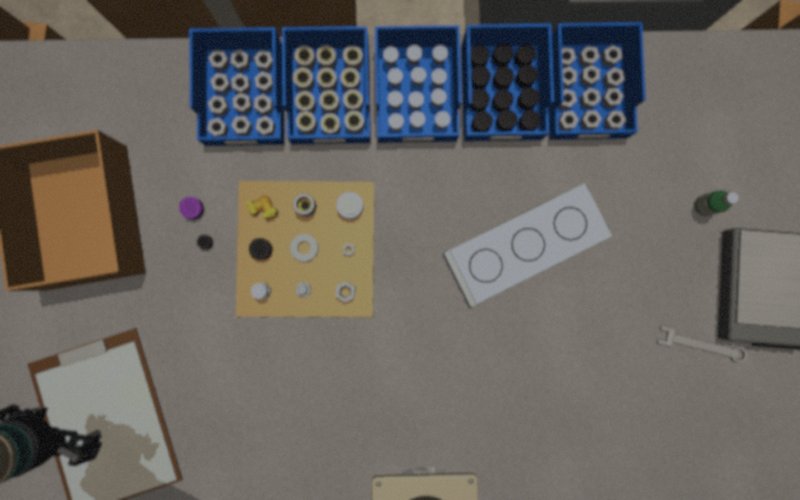

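View pics/side0.png

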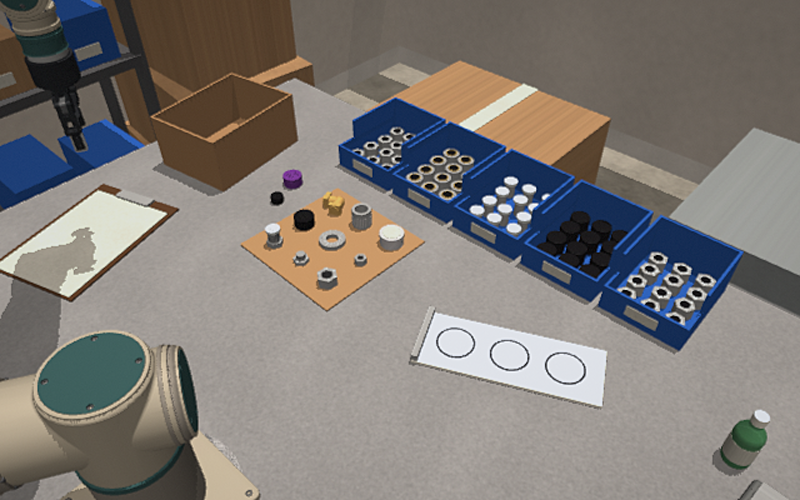

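Top view: pad items, with the ring at px (243,198), coupler (243,164), nut (276,234) and nipple (208,233). The board is right of the pad, with the stop bar on its left (pad-side) end.

Cap candidates are large black (208,199) on the pad, small black (164,194) and purple (153,167). The large black one fits, being not purple and the larger of the black pair. I'll confirm that in a crop and fit the board.

```bash
cat >> h.py <<'E'
def go(t,ang=None):
    """rows' numbers to reach TCP t (mm) with tool y axis along world angle ang (deg, mod 180)"""
    s=observe();R=np.array(s['ee_rot']);d=R.T@(np.array(t)-s['ee_pos'])
    y=0
    if ang is not None:
        cur=np.degrees(np.arctan2(R[1,1],R[0,1])); y=-((ang-cur+90)%180-90)
    print('GO dp[m]',(d/1000).round(4),'yaw',round(np.radians(y),3),'q6',round(s['joint_positions'][5],2),'w',round(s['width'],1),'t',round(s['time'],1))
E
python3 - <<'E'
from h import *
p=viewer.read_camera('top'); save(p,'crop.png',(135,135,305,260),4.5)
g=cv2.cvtColor(p['color'],cv2.COLOR_RGB2GRAY)
m=silhouettes(p,'board')[0]['mask'].astype(np.uint8)
c=max(cv2.findContours(m,0,2)[0],key=cv2.contourArea)
pts=np.array([atz(p,q[0],8)[:2] for q in c],np.float32)
print(cv2.minAreaRect(pts))
# dark circle outlines inside the board
b=cv2.resize(g,None,fx=4,fy=4,interpolation=cv2.INTER_CUBIC)
th=cv2.adaptiveThreshold(b,255,0,cv2.THRESH_BINARY_INV,41,8)
th[cv2.resize(cv2.erode(m,np.ones((5,5))),None,fx=4,fy=4)==0]=0
for q in cv2.findContours(th,cv2.RETR_EXTERNAL,1)[0]:
    if cv2.contourArea(q)<1500: continue
    w=np.array([atz(p,((a[0]+.5)/4-.5),8)[:2] for a in q],np.float32); print(cv2.minEnclosingCircle(w), cv2.fitEllipse(w))
go([550,232,230],90)
E
```

```text
Traceback (most recent call last):
IndexError: list index out of range
```

View pics/crop.png

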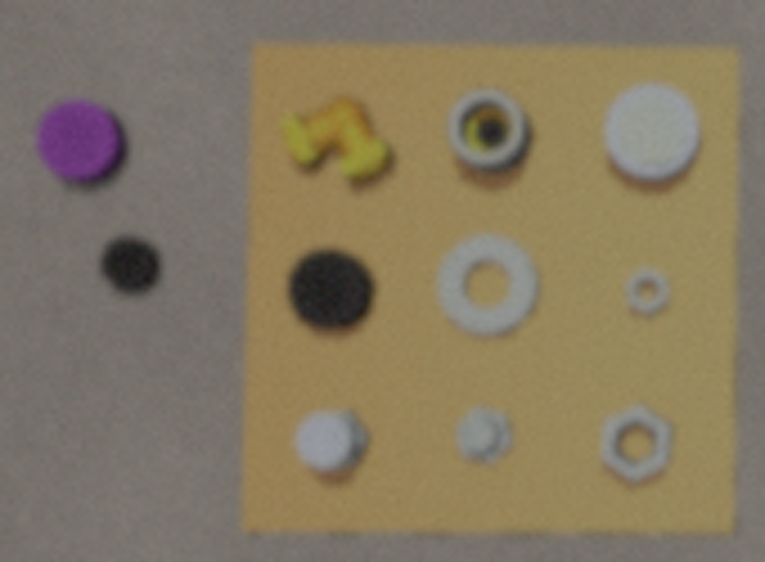

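The crop shows the large black cap at crop (331,290), which is px (208.5,199.5), on the pad. The smaller black one is at crop (131,265) and the purple one at (80,141). So the pad cap is the one meant. I'll fit the board by colour instead, and take the move to the wrist view.

```bash
python3 - <<'E'
from h import *
p=viewer.read_camera('top')
g=cv2.GaussianBlur(cv2.cvtColor(p['color'],cv2.COLOR_RGB2GRAY),(3,3),0)
roi=np.zeros_like(g); roi[140:250,350:495]=1
t,_=cv2.threshold(g[140:250,350:495],0,255,cv2.THRESH_OTSU)
m=((g>t)&(roi>0)).astype(np.uint8)
m=cv2.morphologyEx(m,cv2.MORPH_CLOSE,np.ones((7,7)))
c=max(cv2.findContours(m,0,1)[0],key=cv2.contourArea)
pts=np.array([atz(p,q[0],8)[:2] for q in c],np.float32)
print(t,cv2.minAreaRect(pts))
b=cv2.resize(g,None,fx=4,fy=4,interpolation=cv2.INTER_CUBIC)
th=cv2.adaptiveThreshold(b,255,0,cv2.THRESH_BINARY_INV,41,6)
th[cv2.resize(cv2.erode(m,np.ones((7,7))),None,fx=4,fy=4)==0]=0
for q in cv2.findContours(th,cv2.RETR_EXTERNAL,1)[0]:
    if cv2.contourArea(q)<1500: continue
    w=np.array([atz(p,((a[0]+.5)/4-.5),8)[:2] for a in q],np.float32); print(cv2.fitEllipse(w))
go([550,232,230],90)
E
```

```text
133.0 ((547.4458618164062, -220.9135284423828), (119.4849624633789, 315.2210388183594), 25.07962417602539)
((506.01031494140625, -133.33682250976562), (71.45389556884766, 71.60749816894531), 82.97869110107422)
((546.2876586914062, -219.3282470703125), (71.22852325439453, 71.86091613769531), 23.53015899658203)
((586.5568237304688, -305.34228515625), (71.73165893554688, 71.77476501464844), 96.7197265625)
GO dp[m] [-0.402  -0.1837  0.0013] yaw -0.433 q6 1.47 w 85.5 t 1.2
```

```bash
python3 -m handwheel '{"dp":[[-0.402,-0.184,0],[-0.402,-0.184,0],[-0.402,-0.184,0],[-0.402,-0.184,0],[-0.402,-0.184,0],[-0.402,-0.184,0],[-0.402,-0.184,0],[-0.402,-0.184,0],[-0.402,-0.184,0],[-0.402,-0.184,0]],"yaw":[-0.433,-0.433,-0.433,-0.433,-0.433,-0.433,-0.433,-0.433,-0.433,-0.433]}' 0.072 40
cat > m.py <<'E'
from h import *
ITEMS=[('ring_mid',5),('coupler_mid',21),('cap_mid',13),('nut_mid',11),('nipple_mid',21),('plug_mid',10),('small_nut_mid',7),('tin_mid',14),('elbow_mid',13)]
E
python3 - <<'E'
from m import *
p=viewer.read_camera('wrist'); save(p,'w1.png',None,1.25)
print(observe()['ee_pos'],observe()['width'],p['fx'],p['cx'],p['cy'],p['eye'],np.round(p['rotation'],3).tolist())
for l,z in ITEMS:
    for r in silhouettes(p,l)[:3]: print(l,round(r['score'],2),np.round(r['xy']),r['mask'].sum(),atz(p,r['xy'],z).round(1))
E
```

```text
time: 2.25
ee_pos: [553.9, 227.4, 231.3]
ee_rot: [[-1.0, 0.007, 0.003], [0.007, 1.0, -0.001], [-0.003, -0.001, -1.0]]
contact_force: [-1.0, -0.7, 0.1]
width: 72.1
gripper_force: 0.0
[551.75431425 229.43853727 231.26586614] 71.99815323183115 276.6839934692301 325.0134352591505 198.05559530911748 [487.25520655 228.01924027 375.15366633] [[0.007, -0.964, -0.267], [1.0, 0.007, 0.002], [0.0, -0.267, 0.964]]
ring_mid 0.87 [331. 162.] 1041 [539.1 235.4   5. ]
coupler_mid 0.82 [326. 238.] 962 [643.3 228.8  21. ]
cap_mid 0.91 [475. 182.] 505 [567.  428.3  13. ]
cap_mid 0.76 [483. 229.] 1021 [633.7 448.2  13. ]
cap_mid 0.62 [392. 173.] 999 [553.8 316.   13. ]
nut_mid 0.94 [255. 101.] 789 [461.9 141.6  11. ]
nipple_mid 0.83 [398. 103.] 765 [466.8 316.1  21. ]
nipple_mid 0.73 [ 44. 147.] 11097 [ 516.4 -127.7   21. ]
plug_mid 0.86 [330. 106.] 479 [468.4 234.7  10. ]
small_nut_mid 0.61 [257. 174.] 231 [554.4 136.5   7. ]
tin_mid 0.76 [261. 229.] 1100 [631.5 138.   14. ]
elbow_mid 0.61 [381. 233.] 940 [638.6 306.2  13. ]
elbow_mid 0.19 [325. 236.] 1051 [643.4 227.2  13. ]
```

View pics/w1.png

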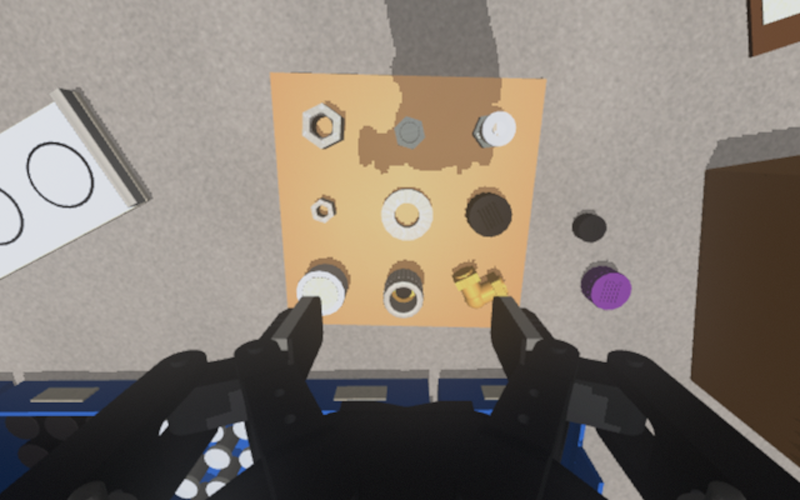

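The wrist view shows the ring at (326,171), coupler (323,235), cap (391,171), nut (259,101) and nipple (397,103). The reported centres are a few pixels off, so I'll fit projected outlines to the masks instead.

```bash
cat >> h.py <<'E'
DIM={'ring_mid':(27,0,10),'coupler_mid':(21.5,0,42),'cap_mid':(22,0,26),'nut_mid':(19.8,0,22),'nipple_mid':(15,0,42),'tin_mid':(26,0,28)}
def hullc(p,x,y,l,base):
    r,a,b=DIM[l]; th=np.linspace(0,2*np.pi,48)
    P=np.array([proj(p,[x+r*np.cos(t),y+r*np.sin(t),z]) for z in (base+a,base+b) for t in th],np.float32)
    h=cv2.convexHull(P); m=cv2.moments(h); return np.array([m['m10'],m['m01']])/m['m00'],h
def fit(p,c,l,base,x0):
    x=np.array(x0,float)
    for _ in range(8):
        f=hullc(p,*x,l,base)[0]
        J=np.array([hullc(p,x[0]+1,x[1],l,base)[0]-f,hullc(p,x[0],x[1]+1,l,base)[0]-f]).T
        x+=np.linalg.solve(J,c-f)
    return x
def near(p,l,base,x0):
    """mask of l nearest to expected spot -> fitted xy"""
    e=hullc(p,*x0,l,base)[0]; best=None
    for r in silhouettes(p,l):
        cs=cv2.findContours(r['mask'].astype(np.uint8),0,1)[0]
        c=cv2.convexHull(max(cs,key=cv2.contourArea)); m=cv2.moments(c)
        if m['m00']<30: continue
        q=np.array([m['m10'],m['m01']])/m['m00']
        if best is None or np.linalg.norm(q-e)<np.linalg.norm(best[0]-e): best=(q,r['score'],m['m00'],c)
    if best is None: return None
    x=fit(p,best[0],l,base,x0); h=hullc(p,*x,l,base)[1]
    print(l,'px',best[0].round(1),'score',round(best[1],2),'area',best[2],'model',cv2.contourArea(h),'xy',x.round(1))
    return x,best[3],h
X0={'ring_mid':(553,231),'coupler_mid':(633,227),'cap_mid':(551,315),'nut_mid':(468,146),'nipple_mid':(465,315)}
E
python3 - <<'E'
from h import *
print(observe()['ee_pos'])
for cam in('wrist','top'):
    p=viewer.read_camera(cam); im=p['color'][:,:,::-1].copy(); im=cv2.resize(im,None,fx=2,fy=2)
    for l in X0:
        r=near(p,l,2,X0[l])
        if r:
            cv2.drawContours(im,[(r[1]*2).astype(int)],-1,(0,255,0),1); cv2.drawContours(im,[(r[2]*2).astype(int)],-1,(0,0,255),1)
    if cam=='wrist': cv2.imwrite('pics/w2.png',im[100:560,400:1000])
E
```

```text
[549.25716056 232.66946034 231.40601687]
ring_mid px [321.4 175. ] score 0.6 area 1316.0 model 1295.2330736408476 xy [552.  228.2]
coupler_mid px [318.4 238.6] score 0.68 area 981.0 model 1104.505481155822 xy [635.9 224.3]
cap_mid px [386.6 176. ] score 0.91 area 1008.5 model 1051.4528027975466 xy [551.2 313.7]
nut_mid px [255.1 105.1] score 0.98 area 887.0 model 987.0780286888476 xy [463.3 147. ]
nipple_mid px [391.1 109. ] score 0.56 area 739.0 model 717.3738387192134 xy [468.  311.7]
ring_mid px [243.3 200.4] score 0.73 area 258.5 model 384.9576134039089 xy [542.5 225.7]
coupler_mid px [243.1 163.2] score 0.71 area 251.5 model 295.9872912734281 xy [632.9 222.5]
nut_mid px [276.4 232.8] score 0.56 area 162.5 model 213.74081623810343 xy [460.8 144.4]
```

View pics/w2.png

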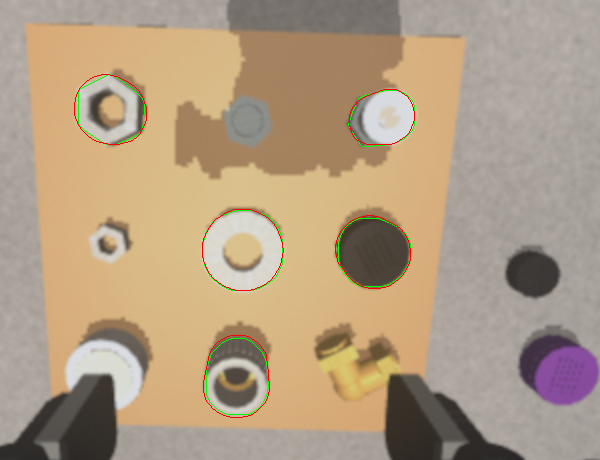

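```bash
python3 -m handwheel '{"dp":[[-0.003,-0.0045,0.04],[-0.003,-0.0045,0.085],[-0.003,-0.0045,0.13],[-0.003,-0.0045,0.17],[-0.003,-0.0045,0.195],[-0.003,-0.0045,0.212],[-0.003,-0.0045,0.222],[-0.003,-0.0045,0.230],[-0.003,-0.0045,0.230],[-0.003,-0.0045,0.230]],"yaw":[0,0,0,0,0,0,0,0,0,0]}' 0.068 40
python3 -m handwheel '{"dp":[[0,0,0],[0,0,0],[0,0,0],[0,0,0],[0,0,0],[0,0,0],[0,0,0],[0,0,0],[0,0,0],[0,0,0]],"yaw":[0,0,0,0,0,0,0,0,0,0]}' 0.04 50
python3 -c "
from h import *
go([546.3,-219.3,231])
print(np.round(observe()['ee_rot'],3).tolist())"
```

```text
time: 4.35
ee_pos: [553.7, 227.5, 2.1]
ee_rot: [[-1.0, -0.0, 0.001], [-0.0, 1.0, 0.0], [-0.001, 0.0, -1.0]]
contact_force: [-0.8, -0.1, 0.9]
width: 68.4
gripper_force: 0.0
time: 5.35
ee_pos: [554.4, 227.6, 3.0]
ee_rot: [[-1.0, -0.0, 0.003], [-0.0, 1.0, 0.001], [-0.003, 0.001, -1.0]]
contact_force: [0.3, -0.7, 5.9]
width: 51.9
gripper_force: 52.7
GO dp[m] [ 0.0075 -0.4467 -0.2283] yaw 0.0 q6 0.28 w 51.9 t 5.3
[[-1.0, -0.0, 0.003], [-0.0, 1.0, 0.001], [-0.003, 0.001, -1.0]]
```

```bash
python3 -m handwheel '{"dp":[[0,0,-0.03],[0,0,-0.06],[0.002,-0.045,-0.075],[0.004,-0.09,-0.08],[0.006,-0.14,-0.08],[0.0075,-0.19,-0.08],[0.0075,-0.24,-0.08],[0.0075,-0.29,-0.08],[0.0075,-0.34,-0.08],[0.0075,-0.39,-0.08]],"yaw":[0,0,0,0,0,0,0,0,0,0]}'
python3 -m handwheel '{"dp":[[0,-0.03,0],[0,-0.05,0],[0,-0.057,0],[0,-0.057,0],[0,-0.057,0],[0,-0.057,0],[0,-0.057,0.01],[0,-0.057,0.02],[0,-0.057,0.02],[0,-0.057,0.02]],"yaw":[0,0,0,0,0,0,0,0,0,0]}'
cat > circ.py <<'E'
from h import *
def circles(p,z=8,guess=((506,-133.3),(546.3,-219.3),(586.5,-305.3))):
    """centres of the black-outlined circles, from edge points near the expected outline"""
    g=cv2.cvtColor(p['color'],cv2.COLOR_RGB2GRAY).astype(np.float32); out=[]
    for c in guess:
        c=np.array(c,float); n=0
        for it in range(4):
            P=[]
            for t in np.linspace(0,2*np.pi,90,endpoint=False):
                u=np.array([np.cos(t),np.sin(t)]); rr=np.arange(25,43,.5)
                q=np.array([proj(p,[*(c+u*r),z]) for r in rr],np.float32)
                if (q<2).any() or (q[:,0]>637).any() or (q[:,1]>397).any(): continue
                v=cv2.remap(g,q[:,0].reshape(1,-1),q[:,1].reshape(1,-1),1)[0]
                i=v.argmin()
                if 3<i<len(rr)-4 and v[:i].max()-v[i]>35 and v[i:].max()-v[i]>35 and v[:i].max()>130 and v[i:].max()>130: P.append(c+u*rr[i])
            if len(P)<12: break
            P=np.array(P); r=np.ones(len(P),bool)
            for _ in range(5):
                s=np.linalg.lstsq(np.c_[2*P[r],np.ones(r.sum())],(P[r]**2).sum(1),rcond=None)[0]
                R=np.sqrt(s[2]+s[0]**2+s[1]**2); e=abs(np.linalg.norm(P-s[:2],axis=1)-R); r=e<max(1,2*np.median(e))
            c=s[:2];n=r.sum()
        if n: print('circle',c.round(1),'R',R.round(1),'n',n); out.append(c)
        else: print('circle not seen',c)
    return out
E
python3 - <<'E'
from circ import *
print(np.round(observe()['ee_pos'],1))
p=viewer.read_camera('wrist'); save(p,'w3.png',None,1.25)
circles(p); near(p,'ring_mid',27,(546,-219))
p=viewer.read_camera('top'); circles(p)
go([546.3,-219.3,231])
E
```

```text
time: 6.35
ee_pos: [545.0, -164.6, 81.5]
ee_rot: [[-1.0, -0.0, 0.0], [-0.0, 1.0, 0.0], [-0.0, 0.0, -1.0]]
contact_force: [0.3, -0.5, -0.3]
width: 52.2
gripper_force: 52.9
time: 7.35
ee_pos: [544.8, -219.0, 60.3]
ee_rot: [[-1.0, -0.001, -0.002], [-0.001, 1.0, 0.001], [0.002, 0.001, -1.0]]
contact_force: [0.7, 0.8, -0.4]
width: 51.8
gripper_force: 52.9
[ 544.8 -219.    60.3]
circle [ 508.7 -131.2] R 32.7 n 90
circle [ 549.4 -217.9] R 32.7 n 50
circle [ 590.3 -304.6] R 33.0 n 38
ring_mid px [325.6 244.8] score 0.74 area 8080.0 model 5114.208273195196 xy [ 558.7 -218.4]
circle [ 505.9 -133.2] R 32.3 n 53
circle not seen [ 546.3 -219.3]
circle not seen [ 586.5 -305.3]
GO dp[m] [-0.0006  0.0005 -0.1695] yaw 0.0 q6 -0.49 w 51.7 t 7.5
```

View pics/w3.png

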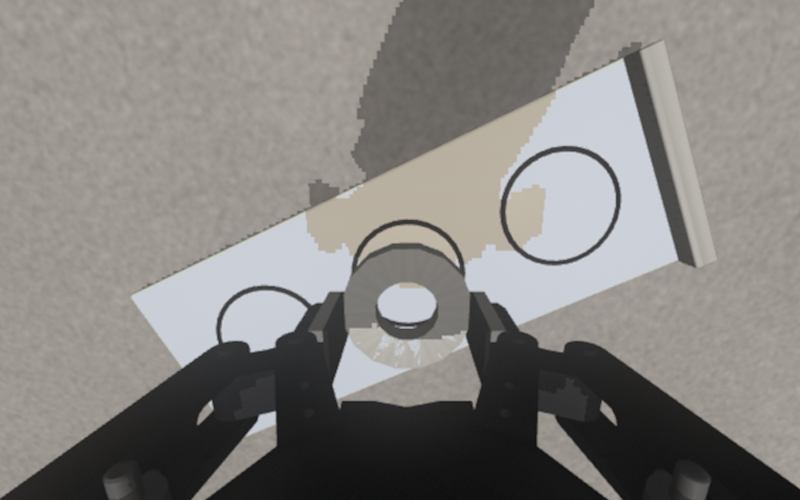

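The picture shows the ring hanging just short of the middle circle, whose outline is visible at (325,205). The stop bar is upper right. Lowering.

```bash
python3 -m handwheel '{"dp":[[-0.003,0.0005,0.015],[-0.003,0.0005,0.03],[-0.003,0.0005,0.04],[-0.003,0.0005,0.044],[-0.003,0.0005,0.046],[-0.003,0.0005,0.048],[-0.003,0.0005,0.0495],[-0.003,0.0005,0.0505],[-0.003,0.0005,0.051],[-0.003,0.0005,0.051]],"yaw":[0,0,0,0,0,0,0,0,0,0]}'
```

```text
time: 8.5
ee_pos: [548.6, -219.3, 10.5]
ee_rot: [[-1.0, -0.0, 0.0], [-0.0, 1.0, -0.0], [-0.0, -0.0, -1.0]]
contact_force: [0.2, -0.0, -1.2]
width: 52.0
gripper_force: 52.9
```

```bash
python3 -m handwheel '{"dp":[[0,0,0.001],[0,0,0.002],[0,0,0.002],[0,0,0.002],[0,0,0.002],[0,0,0.002],[0,0,0.002],[0,0,0.002],[0,0,0.002],[0,0,0.002]],"yaw":[0,0,0,0,0,0,0,0,0,0]}'
python3 -m handwheel '{"dp":[[0,0,0],[0,0,0],[0,0,0],[0,0,0],[0,0,-0.0],[0,0,0],[0,0,0],[0,0,0],[0,0,0],[0,0,0]],"yaw":[0,0,0,0,0.14,0.28,0.42,0.56,0.70,0.84]}' 0.066
python3 -m handwheel '{"dp":[[0,0,0],[0,0,0],[0,0,0],[0,0,0],[0,0,0],[0,0,0],[0,0,0],[0,0,0],[0,0,0],[0,0,0]],"yaw":[0.14,0.28,0.42,0.56,0.70,0.73,0.73,0.73,0.73,0.73]}'
python3 -m handwheel '{"dp":[[0,0,0],[0,0,0],[0,0,0],[0,0,0],[0,0,0],[0,0,0],[0,0,0],[0,0,0],[0,0,0],[0,0,0]],"yaw":[0,0,0,0,0,0,0,0,0,0]}' 0.045
python3 - <<'E'
from circ import *
p=viewer.read_camera('wrist'); save(p,'w4.png',None,1.25)
circles(p,guess=((548.5,-219),)); near(p,'ring_mid',8,(548.5,-219))
go([548.6,-219,10])
E
```

```text
time: 9.5
ee_pos: [548.5, -219.2, 8.3]
ee_rot: [[-1.0, -0.0, -0.0], [-0.0, 1.0, -0.0], [0.0, -0.0, -1.0]]
contact_force: [0.1, -0.4, -0.7]
width: 51.5
gripper_force: 52.9
time: 10.5
ee_pos: [548.6, -219.3, 8.4]
ee_rot: [[-0.663, 0.748, 0.0], [0.748, 0.663, -0.0], [-0.0, 0.0, -1.0]]
contact_force: [0.5, 0.6, -1.0]
width: 65.8
gripper_force: 0.0
time: 11.5
ee_pos: [548.5, -219.2, 8.3]
ee_rot: [[-0.002, 1.0, 0.0], [1.0, 0.002, -0.0], [-0.0, 0.0, -1.0]]
contact_force: [0.3, 0.5, 0.2]
width: 65.9
gripper_force: 0.0
time: 12.5
ee_pos: [548.8, -219.4, 8.8]
ee_rot: [[-0.001, 1.0, 0.001], [1.0, 0.001, -0.0], [-0.0, 0.001, -1.0]]
contact_force: [-0.4, 0.3, 5.5]
width: 51.7
gripper_force: 52.4
circle [ 548.7 -219.4] R 32.9 n 38
ring_mid px [325.5 249.7] score 0.74 area 7719.5 model 7707.147109804442 xy [ 549.7 -220.4]
GO dp[m] [ 0.0004 -0.0002 -0.0011] yaw 0.0 q6 1.08 w 51.9 t 12.6
```

View pics/w4.png

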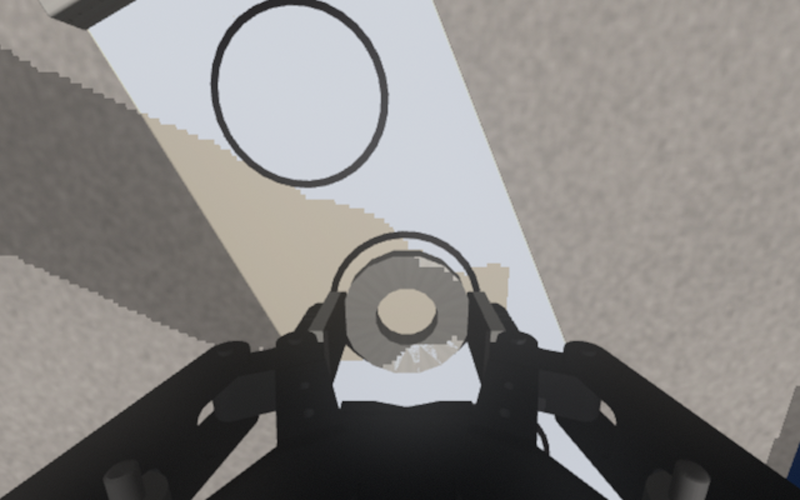

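```bash
python3 -m handwheel '{"dp":[[0,0,0],[0,0,0],[0,0,0],[0,0,-0.04],[0,0,-0.08],[0.03,0.006,-0.12],[0.08,0.016,-0.13],[0.13,0.026,-0.13],[0.178,0.035,-0.13],[0.225,0.044,-0.13]],"yaw":[0,0,0,0,0,-0.14,-0.28,-0.42,-0.56,-0.70]}' 0.066
python3 -c "
from h import *
go([634.5,223.5,140],90)"
```

```text
time: 13.6
ee_pos: [592.4, 7.6, 138.5]
ee_rot: [[-0.649, 0.761, 0.001], [0.761, 0.649, -0.0], [-0.0, 0.0, -1.0]]
contact_force: [1.0, -0.8, 0.2]
width: 66.1
gripper_force: 0.0
GO dp[m] [ 0.1369  0.1721 -0.0015] yaw -0.864 q6 0.77 w 66.1 t 13.6
```

```bash
python3 -m handwheel '{"dp":[[0.03,0.038,0],[0.06,0.076,0],[0.09,0.114,0],[0.12,0.152,0],[0.137,0.172,0],[0.137,0.172,0],[0.137,0.172,0],[0.137,0.172,0],[0.137,0.172,0],[0.137,0.172,0]],"yaw":[-0.14,-0.28,-0.42,-0.56,-0.70,-0.84,-0.864,-0.864,-0.864,-0.864]}' 0.066
python3 - <<'E'
from h import *
p=viewer.read_camera('wrist'); save(p,'w5.png',None,1.25)
r=near(p,'coupler_mid',2,(634.5,223.5)); go([*r[0],12],90)
E
```

```text
time: 14.6
ee_pos: [635.3, 220.6, 138.3]
ee_rot: [[-1.0, 0.008, -0.0], [0.008, 1.0, -0.0], [0.0, -0.0, -1.0]]
contact_force: [0.1, -0.6, -0.1]
width: 66.1
gripper_force: 0.0Traceback (most recent call last):
  File "<stdin>", line 3, in <module>
TypeError: 'NoneType' object is not subscriptable
```

```bash
python3 -c "
from h import *
go([635.5,223.5,12],90)"; python3 -m handwheel '{"dp":[[0,0.001,0.04],[0,0.001,0.08],[0,0.001,0.105],[0,0.001,0.12],[0,0.001,0.127],[0,0.001,0.127],[0,0.001,0.127],[0,0.001,0.127],[0,0.001,0.127],[0,0.001,0.127]],"yaw":[0,0,0,0,0,0,0,0,0,0]}' 0.066
python3 -m handwheel '{"dp":[[0,0,0],[0,0,0],[0,0,0],[0,0,0],[0,0,0],[0,0,0],[0,0,0],[0,0,0],[0,0,0],[0,0,0]],"yaw":[0,0,0,0,0,0,0,0,0,0]}' 0.035 50
python3 - <<'E'
from h import *
p=viewer.read_camera('wrist'); save(p,'w5.png',None,1.25)
near(p,'coupler_mid',2,(635.5,223.5))
go([548.8,-219.4,140],90)
E
```

```text
GO dp[m] [-1.000e-04  2.700e-03  1.264e-01] yaw -0.008 q6 0.25 w 66.0 t 14.7
time: 15.7
ee_pos: [636.1, 222.7, 12.3]
ee_rot: [[-1.0, 0.006, 0.002], [0.006, 1.0, 0.0], [-0.002, 0.0, -1.0]]
contact_force: [0.2, 0.6, -0.3]
width: 65.7
gripper_force: 0.0
time: 16.7
ee_pos: [635.7, 222.8, 11.9]
ee_rot: [[-1.0, 0.006, 0.001], [0.006, 1.0, 0.001], [-0.001, 0.001, -1.0]]
contact_force: [-0.4, 0.6, 4.5]
width: 40.6
gripper_force: 51.2
coupler_mid px [325.4 260.3] score 0.71 area 7787.5 model 8176.985453760251 xy [635.6 223.1]
GO dp[m] [ 0.0843 -0.4426 -0.1285] yaw -0.006 q6 0.25 w 40.8 t 16.8
```

View pics/w5.png

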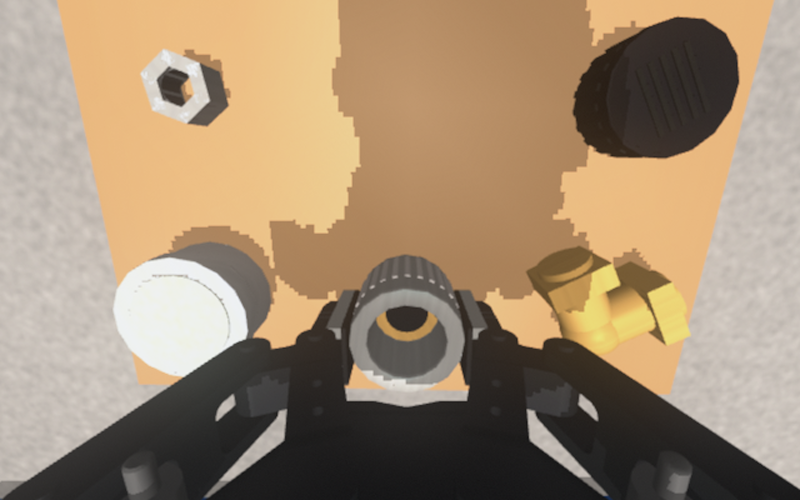

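The coupler is gripped at (325,260), centred between the pads, with the tin and elbow untouched. Now to the ring.

```bash
python3 -m handwheel '{"dp":[[0,0,-0.045],[0,0,-0.08],[0.006,-0.035,-0.09],[0.016,-0.083,-0.09],[0.025,-0.132,-0.09],[0.034,-0.18,-0.09],[0.043,-0.23,-0.09],[0.053,-0.28,-0.09],[0.062,-0.33,-0.09],[0.072,-0.38,-0.09]],"yaw":[0,0,0,0,0,0,0,0,0,0]}'
python3 -m handwheel '{"dp":[[0.008,-0.04,0],[0.012,-0.06,0],[0.0123,-0.0626,0.01],[0.0123,-0.0626,0.03],[0.0123,-0.0626,0.04],[0.0123,-0.0626,0.05],[0.0123,-0.0626,0.06],[0.0123,-0.0626,0.06],[0.0123,-0.0626,0.06],[0.0123,-0.0626,0.06]],"yaw":[0,0,0,0,0,0,0,0,0,0]}'
python3 - <<'E'
from h import *
go([548.8,-219.4,28.5],90)
p=viewer.read_camera('wrist')
z=observe()['ee_pos'][2]-10
near(p,'coupler_mid',z,(548.8,-219.4))
near(p,'ring_mid',8,(548.8,-219.4))
E
```

```text
time: 17.8
ee_pos: [559.9, -155.3, 99.8]
ee_rot: [[-1.0, 0.006, -0.003], [0.006, 1.0, 0.0], [0.003, 0.0, -1.0]]
contact_force: [1.4, -0.2, -2.7]
width: 40.8
gripper_force: 51.8
time: 18.8
ee_pos: [550.0, -216.3, 42.0]
ee_rot: [[-1.0, 0.005, 0.001], [0.005, 1.0, -0.001], [-0.001, -0.001, -1.0]]
contact_force: [0.6, -0.4, -2.3]
width: 41.0
gripper_force: 51.8
GO dp[m] [ 0.0012 -0.0031  0.0135] yaw -0.005 q6 -0.48 w 41.0 t 18.8
coupler_mid px [325.5 260.3] score 0.88 area 7809.5 model 8177.597929746378 xy [ 549.9 -215.9]
ring_mid px [319.5 210.1] score 0.7 area 3063.0 model 5484.248906524619 xy [ 539.6 -219.6]
```

```bash
python3 -m handwheel '{"dp":[[0.001,-0.003,0.002],[0.001,-0.003,0.005],[0.001,-0.003,0.008],[0.001,-0.003,0.010],[0.001,-0.003,0.011],[0.001,-0.003,0.012],[0.001,-0.003,0.013],[0.001,-0.003,0.0135],[0.001,-0.003,0.0135],[0.001,-0.003,0.0135]],"yaw":[0,0,0,0,0,0,0,0,0,0]}'
python3 -m handwheel '{"dp":[[0,0,0.0005],[0,0,0.001],[0,0,0.001],[0,0,0.001],[0,0,0.001],[0,0,0.001],[0,0,0.001],[0,0,0.001],[0,0,0.001],[0,0,0.001]],"yaw":[0,0,0,0,0,0,0,0,0,0]}'
python3 - <<'E'
from h import *
go([548.8,-219.4,28.5],90)
p=viewer.read_camera('side'); save(p,'s2.png',(340,220,500,340),5)
E
```

```text
time: 19.95
ee_pos: [548.3, -219.1, 27.9]
ee_rot: [[-1.0, 0.006, 0.0], [0.006, 1.0, -0.0], [-0.0, -0.0, -1.0]]
contact_force: [-0.9, -0.6, -2.3]
width: 40.8
gripper_force: 51.8
time: 20.95
ee_pos: [548.2, -219.1, 26.8]
ee_rot: [[-1.0, 0.006, 0.0], [0.006, 1.0, -0.0], [-0.0, -0.0, -1.0]]
contact_force: [-0.1, -0.4, -1.5]
width: 41.2
gripper_force: 51.8
GO dp[m] [-0.0006 -0.0003 -0.0017] yaw -0.006 q6 -0.48 w 41.2 t 20.9
```

View pics/s2.png

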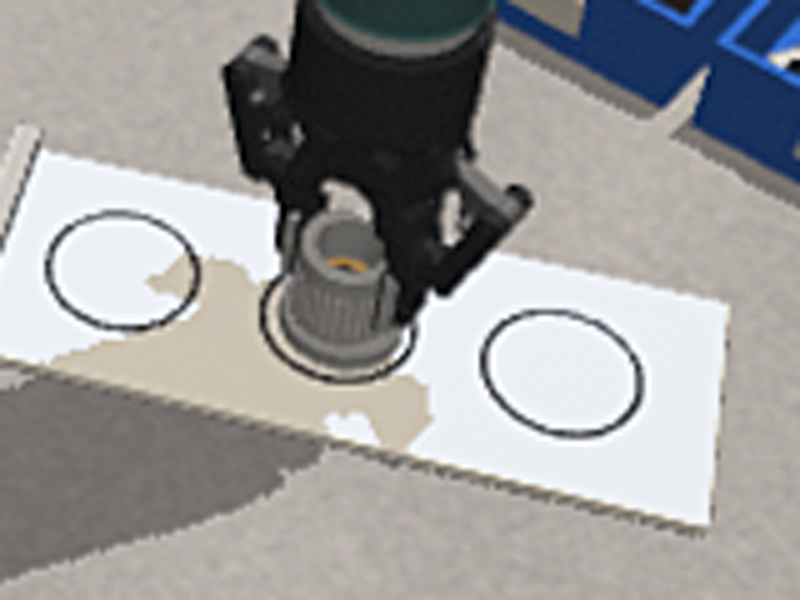

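The side view shows the coupler over the ring, concentric with the circle. I'll settle the last millimetre, release and lift.

```bash
python3 -m handwheel '{"dp":[[0,0,0.0005],[0,0,0.001],[0,0,0.001],[0,0,0.001],[0,0,0.001],[0,0,0.001],[0,0,0.001],[0,0,0.001],[0,0,0.001],[0,0,0.001]],"yaw":[0,0,0,0,0,0,0,0,0,0]}'
python3 -m handwheel '{"dp":[[0,0,0],[0,0,0],[0,0,0],[0,0,0],[0,0,-0.01],[0,0,-0.04],[0,0,-0.08],[0,0.02,-0.12],[0,0.06,-0.12],[0,0.11,-0.12]],"yaw":[0,0,0,0,0,0,0,0,0,0]}' 0.062
python3 - <<'E'
from h import *
p=viewer.read_camera('wrist'); near(p,'coupler_mid',18,(548.8,-219.4)); near(p,'ring_mid',8,(548.8,-219.4))
p=viewer.read_camera('side'); near(p,'coupler_mid',18,(548.8,-219.4))
go([551.5,313.7,140],90)
E
```

```text
time: 22.0
ee_pos: [548.2, -219.1, 25.8]
ee_rot: [[-1.0, 0.006, -0.0], [0.006, 1.0, -0.0], [0.0, -0.0, -1.0]]
contact_force: [-0.6, 0.2, 0.1]
width: 40.8
gripper_force: 51.9
time: 23.0
ee_pos: [551.1, -110.0, 149.2]
ee_rot: [[-1.0, 0.009, 0.006], [0.009, 1.0, -0.002], [-0.006, -0.002, -1.0]]
contact_force: [0.1, -0.1, -0.4]
width: 62.1
gripper_force: 0.0
coupler_mid px [207.1 191.6] score 0.61 area 2435.0 model 2593.8076441301964 xy [ 547.1 -218.8]
ring_mid px [225.  184.5] score 0.75 area 1724.0 model 2292.1072611805284 xy [ 547.6 -213. ]
coupler_mid px [409.2 275.4] score 0.85 area 473.0 model 525.9741450301372 xy [ 547.8 -222.8]
GO dp[m] [-3.000e-04  4.228e-01  6.100e-03] yaw -0.005 q6 -0.31 w 62.1 t 23.2
```

```bash
python3 -m handwheel '{"dp":[[0,0.045,0],[0,0.093,0],[0,0.142,0],[0,0.19,0],[0,0.24,0],[0,0.29,0],[0,0.34,0],[0,0.385,0],[0,0.415,0],[0,0.423,0]],"yaw":[-0.005,-0.005,-0.005,-0.005,-0.005,-0.005,-0.005,-0.005,-0.005,-0.005]}' 0.064
python3 - <<'E'
from h import *
p=viewer.read_camera('wrist'); near(p,'cap_mid',2,(551.2,313.7))
go([551.5,313.7,8],90)
E
```

```text
time: 24.25
ee_pos: [552.3, 315.9, 145.7]
ee_rot: [[-1.0, -0.001, 0.001], [-0.001, 1.0, 0.001], [-0.001, 0.001, -1.0]]
contact_force: [0.5, -0.8, 0.2]
width: 63.9
gripper_force: 0.0
cap_mid px [320.8 189.8] score 0.72 area 1622.5 model 1693.123084985884 xy [551.9 312.1]
GO dp[m] [ 0.0005 -0.      0.1376] yaw -0.0 q6 0.42 w 64.3 t 24.4
```

```bash
python3 -m handwheel '{"dp":[[0,-0.001,0.04],[0,-0.001,0.085],[0,-0.001,0.115],[0,-0.001,0.13],[0,-0.001,0.1375],[0,-0.001,0.1375],[0,-0.001,0.1375],[0,-0.001,0.1375],[0,-0.001,0.1375],[0,-0.001,0.1375]],"yaw":[0,0,0,0,0,0,0,0,0,0]}' 0.064
python3 -m handwheel '{"dp":[[0,0,0],[0,0,0],[0,0,0],[0,0,0],[0,0,0],[0,0,0],[0,0,0],[0,0,0],[0,0,0],[0,0,0]],"yaw":[0,0,0,0,0,0,0,0,0,0]}' 0.035 40
python3 - <<'E'
from h import *
p=viewer.read_camera('wrist'); near(p,'cap_mid',2,(551.2,313.7))
go([548.3,-219.2,140],90)
E
```

```text
time: 25.35
ee_pos: [552.0, 313.3, 9.4]
ee_rot: [[-1.0, 0.001, 0.002], [0.001, 1.0, 0.001], [-0.002, 0.001, -1.0]]
contact_force: [-0.2, -0.5, 0.2]
width: 63.7
gripper_force: 0.0
time: 26.35
ee_pos: [551.6, 313.1, 8.9]
ee_rot: [[-1.0, 0.001, 0.001], [0.001, 1.0, 0.0], [-0.001, 0.0, -1.0]]
contact_force: [-0.7, -0.3, 5.5]
width: 41.5
gripper_force: 40.0
cap_mid px [325.5 252.6] score 0.81 area 6560.5 model 6549.538322896464 xy [552.2 313.5]
GO dp[m] [ 0.0028 -0.5322 -0.1313] yaw -0.001 q6 0.42 w 41.0 t 26.4
```

```bash
python3 -m handwheel '{"dp":[[0,0,-0.045],[0,0,-0.09],[0,-0.03,-0.11],[0,-0.075,-0.12],[0,-0.125,-0.12],[0,-0.175,-0.12],[0,-0.225,-0.12],[0,-0.275,-0.12],[0.001,-0.325,-0.12],[0.002,-0.375,-0.12]],"yaw":[0,0,0,0,0,0,0,0,0,0]}'
python3 -m handwheel '{"dp":[[0.001,-0.045,0],[0.001,-0.09,0],[0.001,-0.125,0],[0.001,-0.15,0],[0.001,-0.157,0],[0.001,-0.157,0.01],[0.001,-0.157,0.025],[0.001,-0.157,0.035],[0.001,-0.157,0.04],[0.001,-0.157,0.04]],"yaw":[0,0,0,0,0,0,0,0,0,0]}'
python3 - <<'E'
from h import *
go([548.3,-219.2,66.5],90)
p=viewer.read_camera('wrist'); b=observe()['ee_pos'][2]-5
near(p,'cap_mid',b,(548.8,-219.4)); near(p,'coupler_mid',18,(548.8,-219.4))
E
```

```text
time: 27.45
ee_pos: [548.4, -64.0, 127.9]
ee_rot: [[-1.0, 0.001, -0.0], [0.001, 1.0, 0.0], [0.0, 0.0, -1.0]]
contact_force: [1.2, 0.1, -2.0]
width: 41.2
gripper_force: 40.6
time: 28.45
ee_pos: [546.7, -217.5, 86.6]
ee_rot: [[-1.0, -0.0, -0.003], [-0.0, 1.0, 0.002], [0.003, 0.002, -1.0]]
contact_force: [0.4, -0.7, -0.6]
width: 41.1
gripper_force: 40.6
GO dp[m] [-0.0016 -0.0017  0.0201] yaw 0.0 q6 -0.49 w 41.1 t 28.4
cap_mid px [325.6 252.3] score 0.86 area 6581.5 model 6836.967734372476 xy [ 545.6 -217.1]
coupler_mid px [321.1 203.4] score 0.94 area 1562.0 model 3783.154628291959 xy [ 534.2 -219.9]
```

```bash
python3 -m handwheel '{"dp":[[-0.001,-0.0017,0.003],[-0.0015,-0.0017,0.008],[-0.0015,-0.0017,0.012],[-0.0015,-0.0017,0.015],[-0.0015,-0.0017,0.017],[-0.0015,-0.0017,0.018],[-0.0015,-0.0017,0.018],[-0.0015,-0.0017,0.018],[-0.0015,-0.0017,0.018],[-0.0015,-0.0017,0.018]],"yaw":[0,0,0,0,0,0,0,0,0,0]}'
python3 -m handwheel '{"dp":[[0,0,0.0005],[0,0,0.001],[0,0,0.0015],[0,0,0.002],[0,0,0.002],[0,0,0.002],[0,0,0.002],[0,0,0.002],[0,0,0.002],[0,0,0.002]],"yaw":[0,0,0,0,0,0,0,0,0,0]}'
python3 -c "
from h import *
go([548.3,-219.2,65.5],90)
p=viewer.read_camera('side'); save(p,'s3.png',(370,225,450,315),6)"
```

```text
time: 29.6
ee_pos: [549.5, -220.9, 70.5]
ee_rot: [[-1.0, 0.001, 0.0], [0.001, 1.0, -0.0], [-0.0, -0.0, -1.0]]
contact_force: [0.7, -0.4, -1.0]
width: 41.1
gripper_force: 40.6
time: 30.6
ee_pos: [549.4, -220.8, 68.4]
ee_rot: [[-1.0, 0.001, 0.0], [0.001, 1.0, -0.0], [-0.0, -0.0, -1.0]]
contact_force: [0.0, -0.7, -0.6]
width: 41.3
gripper_force: 40.6
GO dp[m] [0.0011 0.0016 0.0029] yaw -0.001 q6 -0.49 w 41.3 t 30.6
```

View pics/s3.png

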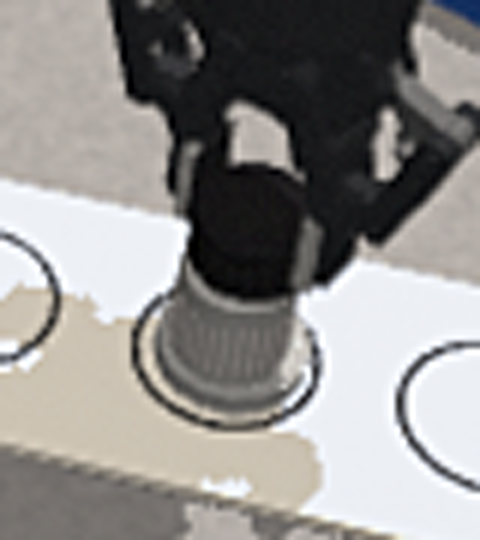

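The cap hovers just over the coupler, about 2 mm off. Correcting that and lowering.

```bash
python3 -m handwheel '{"dp":[[0.001,0.0016,0],[0.001,0.0016,0.0005],[0.001,0.0016,0.001],[0.001,0.0016,0.0015],[0.001,0.0016,0.002],[0.001,0.0016,0.002],[0.001,0.0016,0.002],[0.001,0.0016,0.002],[0.001,0.0016,0.002],[0.001,0.0016,0.002]],"yaw":[0,0,0,0,0,0,0,0,0,0]}'
```

```text
time: 31.65
ee_pos: [548.4, -219.2, 66.3]
ee_rot: [[-1.0, 0.001, 0.0], [0.001, 1.0, -0.0], [-0.0, -0.0, -1.0]]
contact_force: [0.1, 1.1, -0.2]
width: 41.1
gripper_force: 40.6
```

```bash
python3 -m handwheel '{"dp":[[0,0,0.0003],[0,0,0.0006],[0,0,0.001],[0,0,0.001],[0,0,0.001],[0,0,0.001],[0,0,0.001],[0,0,0.001],[0,0,0.001],[0,0,0.001]],"yaw":[0,0,0,0,0,0,0,0,0,0]}'
```

```text
time: 32.65
ee_pos: [548.4, -219.2, 65.3]
ee_rot: [[-1.0, 0.001, 0.0], [0.001, 1.0, 0.0], [-0.0, 0.0, -1.0]]
contact_force: [0.1, 0.4, 0.3]
width: 41.3
gripper_force: 40.6
```

```bash
python3 -m handwheel '{"dp":[[0,0,0],[0,0,0],[0,0,0],[0,0,0],[0,0,-0.01],[0,0,-0.04],[0,0,-0.08],[0.004,0.02,-0.09],[0.015,0.06,-0.09],[0.025,0.105,-0.09]],"yaw":[0,0,0,0,0,0,0,0,0,0]}' 0.062
python3 -c "
from circ import *
go([463.5,147,140],89)
p=viewer.read_camera('wrist'); near(p,'cap_mid',60,(548.4,-219.2)); near(p,'coupler_mid',18,(548.4,-219.2)); near(p,'ring_mid',8,(548.4,-219.2));circles(p)
print(observe()['ee_pos'])"
```

```text
time: 33.65
ee_pos: [523.7, -113.7, 156.6]
ee_rot: [[-1.0, 0.003, 0.002], [0.003, 1.0, -0.001], [-0.002, -0.001, -1.0]]
contact_force: [-0.6, 0.9, -0.7]
width: 62.3
gripper_force: 0.0
GO dp[m] [0.0611 0.2605 0.0163] yaw 0.014 q6 -0.33 w 62.3 t 33.6
cap_mid px [203.1 229.5] score 0.88 area 2603.5 model 2701.3088399957633 xy [ 547.9 -219.3]
coupler_mid px [227.  208.4] score 0.64 area 1074.0 model 2295.102226665709 xy [ 538.5 -208.3]
ring_mid px [233.9 206.7] score 0.57 area 1333.0 model 2052.8257329980843 xy [ 546.5 -212. ]
circle [ 508.7 -132. ] R 32.6 n 90
circle [ 549.3 -218.4] R 32.6 n 61
circle [ 589.7 -304.9] R 32.6 n 72
[ 523.0015856  -112.95699756  155.56761355]
```

```bash
python3 -m handwheel '{"dp":[[0.01,0.045,0],[0.021,0.092,0],[0.032,0.14,0],[0.043,0.187,0],[0.053,0.23,0],[0.06,0.256,0],[0.061,0.2605,0],[0.061,0.2605,0],[0.061,0.2605,0],[0.061,0.2605,0]],"yaw":[0.014,0.014,0.014,0.014,0.014,0.014,0.014,0.014,0.014,0.014]}' 0.058
python3 - <<'E'
from h import *
p=viewer.read_camera('wrist'); near(p,'nut_mid',4,(463.3,147)); near(p,'nipple_mid',4,(468,311.7))
save(p,'w6.png',(190,40,450,240),3)
go([463.5,147,7])
E
```

```text
time: 34.85
ee_pos: [463.4, 145.1, 155.3]
ee_rot: [[-1.0, 0.017, 0.0], [0.017, 1.0, -0.0], [-0.0, -0.0, -1.0]]
contact_force: [-0.3, -0.2, 0.5]
width: 58.2
gripper_force: 0.0
nut_mid px [326.9 188.3] score 0.58 area 1152.5 model 1265.1762931176927 xy [463.8 147.4]
nipple_mid px [490.2 192.2] score 0.76 area 1492.5 model 1442.6031977268867 xy [468.4 311.8]
GO dp[m] [-0.0005  0.0016  0.1483] yaw 0.0 q6 0.19 w 57.7 t 35.0
```

View pics/w6.png

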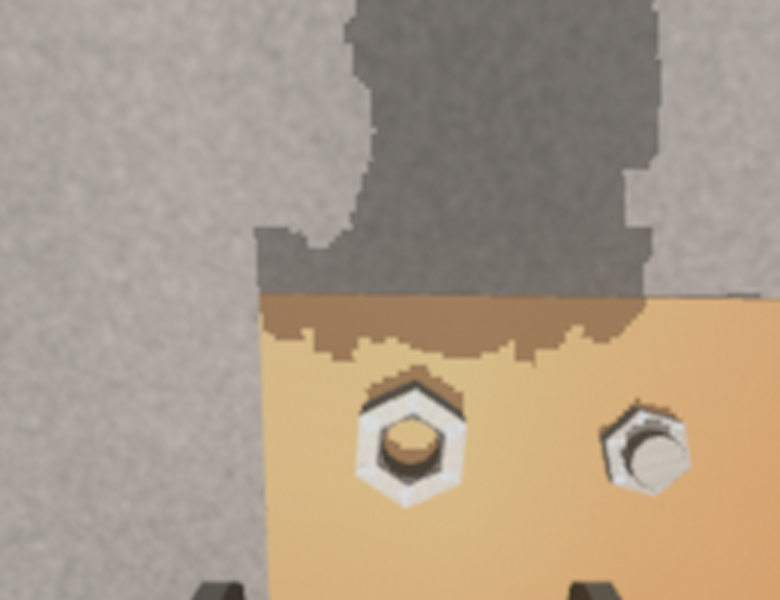

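The nut is at (327,188), with its flats left and right and a tilt of about 2–3° relative to the jaws. Descending with a small turn.

```bash
python3 -m handwheel '{"dp":[[0,0.0015,0.045],[0,0.0015,0.09],[0,0.0015,0.125],[0,0.0015,0.14],[0,0.0015,0.148],[0,0.0015,0.148],[0,0.0015,0.148],[0,0.0015,0.148],[0,0.0015,0.148],[0,0.0015,0.148]],"yaw":[0.035,0.035,0.035,0.035,0.035,0.035,0.035,0.035,0.035,0.035]}' 0.058
python3 -m handwheel '{"dp":[[0,0,0],[0,0,0],[0,0,0],[0,0,0],[0,0,0],[0,0,0],[0,0,0],[0,0,0],[0,0,0],[0,0,0]],"yaw":[0,0,0,0,0,0,0,0,0,0]}' 0.025 50
python3 - <<'E'
from h import *
p=viewer.read_camera('wrist'); near(p,'nut_mid',4,(463.3,147))
go([508.5,-132.3,140],90)
E
```

```text
time: 36.0
ee_pos: [463.4, 148.0, 8.1]
ee_rot: [[-0.999, 0.05, 0.002], [0.05, 0.999, 0.0], [-0.002, 0.0, -1.0]]
contact_force: [-0.5, -0.3, 0.4]
width: 58.1
gripper_force: 0.0
time: 37.0
ee_pos: [463.2, 147.9, 7.9]
ee_rot: [[-0.999, 0.05, 0.001], [0.05, 0.999, -0.0], [-0.001, -0.0, -1.0]]
contact_force: [-1.2, 0.0, 5.7]
width: 34.9
gripper_force: 50.4
GO dp[m] [-0.0593 -0.2776 -0.132 ] yaw -0.05 q6 0.23 w 34.6 t 37.1
```

```bash
python3 -m handwheel '{"dp":[[0,0,-0.045],[0,0,-0.08],[-0.007,-0.033,-0.1],[-0.017,-0.08,-0.1],[-0.027,-0.126,-0.1],[-0.037,-0.173,-0.1],[-0.047,-0.22,-0.1],[-0.056,-0.262,-0.1],[-0.0593,-0.2776,-0.1],[-0.0593,-0.2776,-0.1]],"yaw":[0,0,0.13,0.26,0.40,0.54,0.68,0.82,0.95,1.08]}'
python3 - <<'E'
from circ import *
go([508.5,-132.3,13],25)
p=viewer.read_camera('wrist'); circles(p); near(p,'nut_mid',observe()['ee_pos'][2]-4,(508.5,-132.3));near(p,'cap_mid',60,(548.4,-219.2))
E
```

```text
time: 38.1
ee_pos: [508.5, -135.2, 106.9]
ee_rot: [[-0.418, 0.908, 0.0], [0.908, 0.418, -0.001], [-0.001, 0.0, -1.0]]
contact_force: [-0.2, -0.4, -0.4]
width: 35.1
gripper_force: 50.4
GO dp[m] [0.0027 0.0012 0.0939] yaw -0.005 q6 0.76 w 35.1 t 38.1
circle [ 508.6 -132.3] R 32.6 n 68
circle not seen [ 546.3 -219.3]
circle not seen [ 586.5 -305.3]
nut_mid px [325.5 252.3] score 0.74 area 4949.0 model 5242.760648016119 xy [ 509.4 -134.7]
cap_mid px [324.8 315.1] score 0.61 area 768.5 model 3666.4638564758934 xy [ 539.1 -200.2]
```

```bash
python3 -m handwheel '{"dp":[[0.002,0.001,0.04],[0.002,0.001,0.065],[0.002,0.001,0.08],[0.002,0.001,0.087],[0.002,0.001,0.09],[0.002,0.001,0.091],[0.002,0.001,0.092],[0.002,0.001,0.092],[0.002,0.001,0.092],[0.002,0.001,0.092]],"yaw":[0,0,0,0,0,0,0,0,0,0]}'
python3 - <<'E'
from circ import *
go([508.6,-132.3,12],25)
p=viewer.read_camera('wrist'); circles(p); near(p,'nut_mid',observe()['ee_pos'][2]-4,(508.5,-132.3))
E
```

```text
time: 39.25
ee_pos: [508.5, -130.3, 15.8]
ee_rot: [[-0.427, 0.904, 0.001], [0.904, 0.427, -0.0], [-0.001, 0.001, -1.0]]
contact_force: [-0.4, 0.4, -0.3]
width: 35.0
gripper_force: 50.5
GO dp[m] [-0.0019 -0.0008  0.0038] yaw 0.005 q6 0.76 w 35.0 t 39.2
circle [ 509.  -132.9] R 32.8 n 53
circle not seen [ 546.3 -219.3]
circle not seen [ 586.5 -305.3]
nut_mid px [325.6 252.3] score 0.6 area 5047.5 model 5251.594004680868 xy [ 509.4 -129.7]
```

```bash
python3 -m handwheel '{"dp":[[-0.0025,-0.001,0],[-0.0025,-0.001,0.001],[-0.0025,-0.001,0.002],[-0.0025,-0.001,0.003],[-0.0025,-0.001,0.0035],[-0.0025,-0.001,0.004],[-0.0025,-0.001,0.004],[-0.0025,-0.001,0.004],[-0.0025,-0.001,0.004],[-0.0025,-0.001,0.004]],"yaw":[0,0,0,0,0,0,0,0,0,0]}'
python3 -m handwheel '{"dp":[[0,0,0.0005],[0,0,0.0008],[0,0,0.0008],[0,0,0.0008],[0,0,0.0008],[0,0,0.0008],[0,0,0.0008],[0,0,0.0008],[0,0,0.0008],[0,0,0.0008]],"yaw":[0,0,0,0,0,0,0,0,0,0]}'
python3 - <<'E'
from circ import *
p=viewer.read_camera('wrist'); circles(p)[:1]; near(p,'nut_mid',8,(508.5,-132.3))
E
```

```text
time: 40.35
ee_pos: [508.2, -132.8, 11.9]
ee_rot: [[-0.427, 0.904, -0.0], [0.904, 0.427, -0.0], [-0.0, -0.0, -1.0]]
contact_force: [-2.4, 0.7, 5.3]
width: 35.1
gripper_force: 51.3
time: 41.35
ee_pos: [508.2, -132.8, 11.9]
ee_rot: [[-0.427, 0.904, -0.0], [0.904, 0.427, -0.0], [-0.0, -0.0, -1.0]]
contact_force: [-4.1, 0.7, 10.5]
width: 35.1
gripper_force: 52.0
circle [ 508.7 -133.1] R 32.7 n 53
circle not seen [ 546.3 -219.3]
circle not seen [ 586.5 -305.3]
nut_mid px [325.4 252.5] score 0.94 area 4857.0 model 5263.516213238938 xy [ 509.  -132.3]
```

```bash
python3 -m handwheel '{"dp":[[0,0,0],[0,0,0],[0,0,0],[0,0,-0.01],[0,0,-0.04],[0,0,-0.085],[0.03,0.01,-0.12],[0.075,0.027,-0.13],[0.12,0.044,-0.13],[0.165,0.06,-0.13]],"yaw":[0,0,0,0,0,0,-0.14,-0.28,-0.42,-0.56]}' 0.056
python3 -c "
from h import *
go([468.2,309.8,140],90)"
```

```text
time: 42.45
ee_pos: [492.8, 43.5, 142.3]
ee_rot: [[-0.845, 0.535, 0.003], [0.535, 0.845, 0.0], [-0.003, 0.002, -1.0]]
contact_force: [1.5, -0.4, -0.2]
width: 55.8
gripper_force: 0.0
GO dp[m] [0.1634 0.2118 0.0022] yaw -0.565 q6 0.52 w 55.8 t 42.5
```

```bash
python3 -m handwheel '{"dp":[[0.029,0.038,0],[0.058,0.076,0],[0.088,0.114,0],[0.118,0.152,0],[0.145,0.19,0],[0.16,0.208,0],[0.163,0.212,0],[0.163,0.212,0],[0.163,0.212,0],[0.163,0.212,0]],"yaw":[-0.14,-0.28,-0.42,-0.56,-0.565,-0.565,-0.565,-0.565,-0.565,-0.565]}' 0.056
python3 - <<'E'
from circ import *
p=viewer.read_camera('wrist'); near(p,'nipple_mid',4,(468.3,311.8)); save(p,'w7.png',(260,120,390,220),6)
go([468.3,311.8,8],90)
p=viewer.read_camera('top'); near(p,'nut_mid',8,(508.6,-132.5)); circles(p)
E
```

```text
time: 43.45
ee_pos: [469.3, 307.1, 140.5]
ee_rot: [[-1.0, 0.007, -0.0], [0.007, 1.0, -0.001], [0.0, -0.001, -1.0]]
contact_force: [-0.5, 0.4, 0.5]
width: 56.4
gripper_force: 0.0
nipple_mid px [329.3 193.2] score 0.61 area 1111.0 model 1081.0449701009784 xy [467.8 311.4]
GO dp[m] [0.0011 0.0046 0.1326] yaw -0.007 q6 0.47 w 56.3 t 43.5
nut_mid px [388.7 211.6] score 0.5 area 183.0 model 224.2030645387713 xy [ 506.6 -132.6]
circle [ 505.8 -133.3] R 32.4 n 44
circle not seen [ 546.3 -219.3]
circle [ 586.4 -305.3] R 32.3 n 76
```

View pics/w7.png

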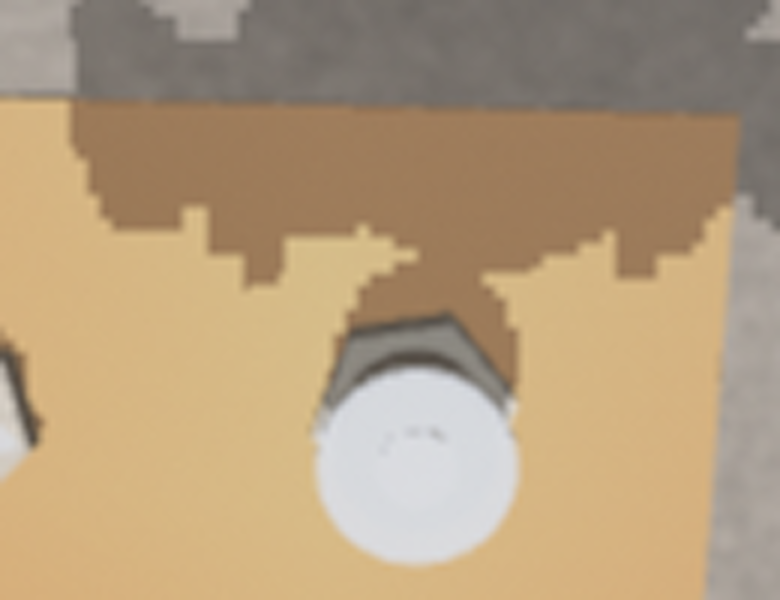

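The hex-foot edge runs from (348,332) to (450,315) in the crop, so a flat pair faces 69.5° in world. I'll turn +0.36 rad and grip the foot low.

```bash
python3 -m handwheel '{"dp":[[0.001,0.0045,0.02],[0.001,0.0045,0.04],[0.001,0.0045,0.065],[0.001,0.0045,0.09],[0.001,0.0045,0.11],[0.001,0.0045,0.122],[0.001,0.0045,0.130],[0.001,0.0045,0.133],[0.001,0.0045,0.133],[0.001,0.0045,0.133]],"yaw":[0.14,0.28,0.36,0.36,0.36,0.36,0.36,0.36,0.36,0.36]}' 0.056
python3 -c "
from h import *
go([467.9,311.5,7.5],69.5)"
python3 -m handwheel '{"dp":[[0,0,0],[0,0,0],[0,0,0],[0,0,0],[0,0,0],[0,0,0],[0,0,0],[0,0,0],[0,0,0],[0,0,0]],"yaw":[0,0,0,0,0,0,0,0,0,0]}' 0.02 40
python3 - <<'E'
from h import *
p=viewer.read_camera('wrist'); near(p,'nipple_mid',4,(467.9,311.5)); save(p,'w8.png',(220,150,430,330),3.5)
go([589.5,-305.2,140],25)
E
```

```text
time: 44.65
ee_pos: [469.1, 313.4, 8.4]
ee_rot: [[-0.934, 0.357, 0.002], [0.357, 0.934, 0.001], [-0.001, 0.001, -1.0]]
contact_force: [-0.6, -0.4, 0.5]
width: 56.0
gripper_force: 0.0
GO dp[m] [ 0.0005 -0.0022  0.0009] yaw -0.007 q6 0.84 w 56.0 t 44.6
time: 45.65
ee_pos: [468.9, 313.2, 8.4]
ee_rot: [[-0.934, 0.357, 0.001], [0.357, 0.934, 0.0], [-0.001, 0.001, -1.0]]
contact_force: [-2.0, -0.8, 4.9]
width: 28.8
gripper_force: 40.0
nipple_mid px [325.7 265.5] score 0.98 area 5223.5 model 5061.424000195693 xy [469.3 313.8]
GO dp[m] [-0.3334 -0.5345 -0.1316] yaw 0.77 q6 0.84 w 28.6 t 45.8
```

View pics/w8.png

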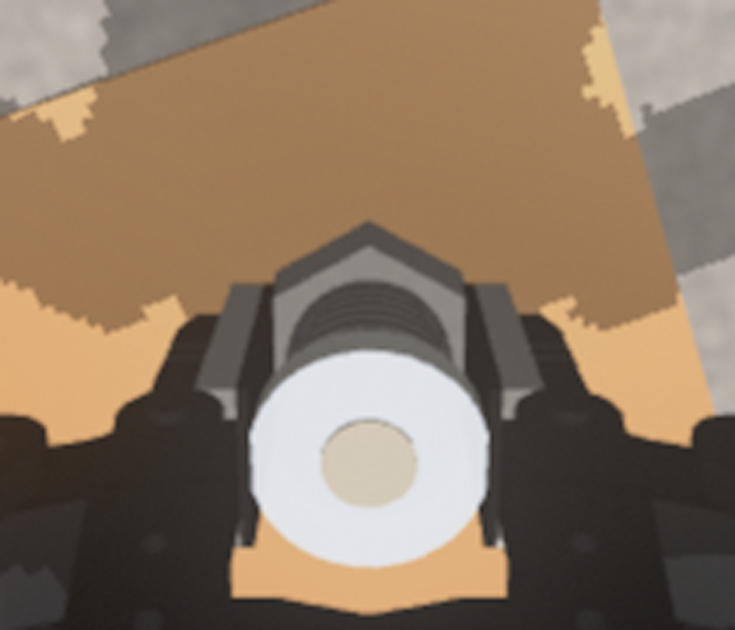

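The hex foot is squarely gripped and the cap is centred. Carrying it high past the stack.

```bash
python3 -m handwheel '{"dp":[[0,0,-0.045],[0,0,-0.09],[-0.01,-0.016,-0.125],[-0.033,-0.053,-0.135],[-0.058,-0.093,-0.135],[-0.084,-0.134,-0.135],[-0.11,-0.176,-0.135],[-0.136,-0.218,-0.135],[-0.162,-0.26,-0.135],[-0.188,-0.302,-0.135]],"yaw":[0,0,0,0,0.13,0.26,0.39,0.52,0.65,0.77]}'
python3 -c "
from h import *
go([589.5,-305.2,140],25)"
```

```text
time: 46.75
ee_pos: [535.8, -38.0, 142.1]
ee_rot: [[-0.418, 0.909, -0.0], [0.909, 0.418, 0.001], [0.001, 0.0, -1.0]]
contact_force: [0.2, 0.1, -1.4]
width: 29.1
gripper_force: 40.1
GO dp[m] [-0.2652 -0.0628  0.002 ] yaw -0.005 q6 0.95 w 29.1 t 46.8
```

```bash
python3 -m handwheel '{"dp":[[-0.047,-0.011,0],[-0.095,-0.022,0],[-0.143,-0.034,0],[-0.19,-0.045,0],[-0.235,-0.056,0],[-0.26,-0.062,0],[-0.265,-0.063,0],[-0.265,-0.063,0],[-0.265,-0.063,0],[-0.265,-0.063,0]],"yaw":[0,0,0,0,0,0,0,0,0,0]}'
python3 - <<'E'
from circ import *
p=viewer.read_camera('wrist'); circles(p); near(p,'nipple_mid',observe()['ee_pos'][2]-4.4,(589.5,-305.2))
go([589.5,-305.2,16],25)
E
```

```text
time: 47.75
ee_pos: [590.5, -301.2, 142.3]
ee_rot: [[-0.424, 0.906, -0.001], [0.906, 0.424, 0.001], [0.001, -0.0, -1.0]]
contact_force: [-0.9, 0.0, -0.8]
width: 28.5
gripper_force: 40.1
circle [ 507.1 -129.8] R 34.0 n 17
circle [ 548.6 -217.7] R 32.6 n 41
circle [ 589.2 -304.3] R 32.6 n 78
nipple_mid px [325.8 265.1] score 0.81 area 5399.0 model 5069.840422380017 xy [ 591.3 -300.1]
GO dp[m] [-0.0029 -0.0027  0.1266] yaw 0.001 q6 0.56 w 29.3 t 47.9
```

```bash
python3 -m handwheel '{"dp":[[-0.003,-0.0027,0.03],[-0.003,-0.0027,0.065],[-0.003,-0.0027,0.095],[-0.003,-0.0027,0.112],[-0.003,-0.0027,0.12],[-0.003,-0.0027,0.123],[-0.003,-0.0027,0.126],[-0.003,-0.0027,0.1265],[-0.003,-0.0027,0.1265],[-0.003,-0.0027,0.1265]],"yaw":[0,0,0,0,0,0,0,0,0,0]}'
python3 - <<'E'
from circ import *
p=viewer.read_camera('wrist'); c=circles(p); x=near(p,'nipple_mid',observe()['ee_pos'][2]-4.4,(589.5,-305.2))[0]
s=np.array(observe()['ee_pos']); print(s.round(1)); go([*(s[:2]+c[-1]-x),12.4],25)
E
```

```text
time: 48.85
ee_pos: [590.4, -307.3, 16.9]
ee_rot: [[-0.422, 0.906, 0.001], [0.906, 0.422, -0.001], [-0.001, 0.001, -1.0]]
contact_force: [-1.1, 0.6, -1.3]
width: 29.3
gripper_force: 40.1
circle not seen [ 506.  -133.3]
circle [ 548.3 -217.3] R 32.8 n 38
circle [ 589.3 -304.8] R 32.7 n 49
nipple_mid px [325.6 265.2] score 0.94 area 5292.0 model 5054.33050442324 xy [ 591.1 -306.5]
[ 590.2 -307.2   16.7]
GO dp[m] [ 0.0023 -0.0009  0.0043] yaw -0.0 q6 0.56 w 29.0 t 49.0
```

```bash
python3 -m handwheel '{"dp":[[0.001,-0.0005,0],[0.002,-0.001,0.001],[0.002,-0.001,0.002],[0.002,-0.001,0.003],[0.002,-0.001,0.004],[0.002,-0.001,0.0045],[0.002,-0.001,0.005],[0.002,-0.001,0.005],[0.002,-0.001,0.005],[0.002,-0.001,0.005]],"yaw":[0,0,0,0,0,0,0,0,0,0]}'
```

```text
time: 49.95
ee_pos: [587.9, -305.4, 12.4]
ee_rot: [[-0.422, 0.906, -0.0], [0.906, 0.422, -0.0], [0.0, -0.0, -1.0]]
contact_force: [-2.9, 2.2, 7.5]
width: 29.0
gripper_force: 41.0
```

In contact. Releasing, lifting and checking everything.

```bash
python3 -m handwheel '{"dp":[[0,0,0],[0,0,0],[0,0,0],[0,0,0],[0,0,-0.01],[0,0,-0.04],[0,0,-0.08],[0,0,-0.12],[0,0,-0.16],[0,0,-0.19]],"yaw":[0,0,0,0,0,0,0,0,0,0]}' 0.056
python3 -m handwheel '{"dp":[[0.03,0.0,0],[0.07,0,-0.01],[0.11,0,-0.02],[0.12,-0.04,-0.03],[0.12,-0.08,-0.04],[0.12,-0.12,-0.04],[0.12,-0.16,-0.04],[0.12,-0.16,-0.04],[0.12,-0.16,-0.04],[0.12,-0.16,-0.04]],"yaw":[0,0,0,0,0,0,0,0,0,0]}'
python3 - <<'E'
from circ import *
p=viewer.read_camera('wrist'); c=circles(p); save(p,'w9.png',None,1.25)
for l,b,x in (('nut_mid',8,(508.5,-132.5)),('nipple_mid',8,(588.5,-305.2)),('cap_mid',60,(548.5,-219)),('ring_mid',8,(548.5,-219))): near(p,l,b,x)
p=viewer.read_camera('side'); im=p['color'][215:345,330:500]; p2=im[:,:,::-1]
w=cv2.imread('pics/w9.png'); s=cv2.resize(p2,(392,300),interpolation=cv2.INTER_CUBIC); w=cv2.resize(w,(480,300)); cv2.imwrite('pics/f.png',np.hstack([w[:,60:],s])[:, :800])
print(observe()['ee_pos'])
E
```

```text
time: 50.95
ee_pos: [588.9, -306.1, 205.1]
ee_rot: [[-0.422, 0.906, 0.003], [0.906, 0.422, -0.002], [-0.003, 0.002, -1.0]]
contact_force: [1.1, 0.1, -0.2]
width: 56.3
gripper_force: 0.0
time: 51.95
ee_pos: [393.0, -264.3, 241.5]
ee_rot: [[-0.423, 0.906, 0.001], [0.906, 0.423, -0.001], [-0.001, 0.001, -1.0]]
contact_force: [0.1, 0.2, -0.2]
width: 56.2
gripper_force: 0.0
circle [ 509.  -131.4] R 32.6 n 90
circle [ 549.4 -217.9] R 32.5 n 58
circle [ 589.9 -304.1] R 32.6 n 48
nut_mid px [452.4 118.3] score 0.8 area 937.5 model 1038.5432073242264 xy [ 509.9 -131.3]
nipple_mid px [438.5 258.8] score 0.69 area 718.5 model 711.0476126389112 xy [ 589.4 -304.4]
cap_mid px [461.5 203.2] score 0.85 area 1403.5 model 1524.3129516111221 xy [ 548.9 -219.2]
ring_mid px [437.1 188.5] score 0.64 area 861.0 model 1294.1098394982982 xy [ 543.3 -218.6]
[ 392.87597353 -264.00054399  240.85442699]
```

View pics/f.png

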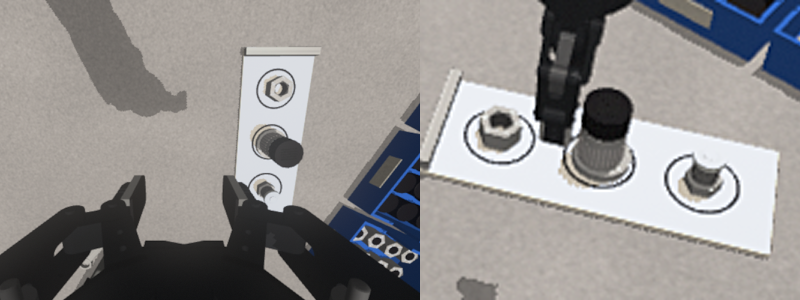

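All the parts stand upright in their circles, within about 1–1.5 mm of centre: the nut by the bar, the stack in the middle and the nipple on the far side. The robot is clear, so I'm handing in.

```bash
python3 -c "
from h import *
print(order.job_done())"
```

```text
the job is handed in; nothing more can be done
None
```

I laid out the kit as asked and handed it in at about 52 s: the nut, the ring–coupler–cap stack and the nipple are upright, each about 1–1.5 mm from its circle's centre in the last pictures, and I never touched the other parts.

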